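# Shut and pin the specimen transport box

### The job

Slide the lid of the blue specimen box fully shut, so that its front edge clicks over the small end ridge, then lock it: pick up the steel spring cotter from the bench and push its straight leg through the cross hole of the upright locking pin on the box's side, from the outside and with its bow on the side the lid slides open to, until the bow snaps over the pin. Leave the cotter there by itself, and do not push about or tip the bottle, the tube rack, the jar or the tip box.

Things in the scene. Friction and masses are not known exactly. Their poses are not given: they have to be found in the camera images.
- box: Blue plastic specimen transport box fixed to the bench, 180 (x) x 110 (y) x 92 mm high, white lid sliding in its top. Origin: centre of the underside, on the bench. The lid slides shut towards +x and sticks out of the -x end when open; the steel locking pin stands on the -y side; z up.
- lid (a joint): How far the lid is open, m: 0 shut against its stop, 0.11 fully open, growing along the box's -x. It drags with 2 N. From 11 to 6 mm a sprung lip on its front edge rides over a small ridge across the channel (some 6 N more); past that it stays shut. Under 4 mm counts as shut.
- lid_tab (a point): Centre of the top edge of the lid's white upright push tab: a plate 8 mm thick (box's x), 44 mm wide (y), rising 44 mm from the lid's top face at z = 87 mm. Axes as the box. Lid shut: at (52, -22, 131) mm in the box's frame, its -x face 8 mm past the cross hole's axis, so a leg in the hole stops it coming back; more than 4 mm open, the tab is in the leg's way.
- pin_hole (a point): Centre of the round 10 mm cross hole, along y, in the steel locking pin, at (40, -66, 120) mm in the box's frame; axes as the box. 2 mm chamfer on the -y mouth. Pin head: 22 x 22 mm block (faces 11 mm from here), 106 to 134 mm high, on a 16 mm shank, cap to 140 mm. The leg enters along +y, from outside, bow on the -x side.
- cotter: Loose steel spring cotter (R-clip), 75 to 125 g, flat on the bench, z up. Origin: underside centre of its coil, a flat-sided grip 34 mm long (x), 20 wide (y), 14 tall, to be gripped across y. Straight 7 mm leg along +x at y = 0. Seated: the coil's front (x = 17) meets the pin's outer face, the pin's head between x = 17 and 39. Pushing it home takes 8 to 15 N.
- leg_tip (a point): Tip of the cotter's straight leg, at (69, 0, 3.5) mm in the cotter's frame; axes as the cotter.
- bow_bend (a point): Inward bend of the sprung bow (6 mm wire), round, 8 mm wide, relaxed at (43.5, 11.5, 3.5) mm in the cotter's frame. The bow lies on the leg's +y side: from the coil out to y = 15.5 at x = 20 to 37, in to this bend, then flaring out to y = 21.5 at x = 60. Seated, the bend has snapped in behind the pin's inner face.
- bow (a joint): Angle by which the bow is sprung outwards, rad: 0 relaxed, 0.07 to 0.12 while the bend rides on the pin's side, back under 0.05 once snapped over.
- wash_bottle: Bystander, not to be disturbed: round clear plastic bottle with a white cap, 60 mm across, 170 mm high; standing outside the box's pin side. Origin: centre of its underside.
- rack: Bystander, not to be disturbed: blue rack with white-capped tubes, 64 (x) x 104 (y) x 85 mm high; standing outside the box's pin side, on the other side of the pin from the bottle. Origin: centre of its underside.
- jar: Bystander, not to be disturbed: small amber jar with a white cap, 52 mm across, 60 mm high. Origin: centre of its underside.
- tipbox: Bystander, not to be disturbed: plain grey box, 60 x 60 x 45 mm. Origin: centre of its underside.

How it is judged:
By the outcome, as a careful person would: the job done as asked, in the order asked, and still so for the second after the job is handed in, with the robot touching nothing.
It also fails if it takes over 64 s, if anything falls off the work surface, if the arm or the gripper's body presses on something with over 40 N, if the wrist force passes 120 N, or if a joint passes its speed limit or range.

### The arm

A 7-joint arm with a two-finger parallel gripper is mounted at the origin on the work surface. World frame = base frame: x ahead of the robot, y to its left, z up, the work surface at z = 0. Lengths are in mm, angles in rad, forces in N, time in s.
With the tool pointing down it reaches from about 425 to 1025 mm from the base axis. Payload 9.4 kg.
Tool frame: the origin (TCP) lies midway between the tips of the shut fingers; the grasp point (between the pads) lies 19 mm behind it (env.pinch_z is the distance from the TCP to the grasp point, in mm); z points along the fingers, y is the line along which they close (so a half turn about z gives the same grasp; the last joint's range is limited). The gripper opens to 85 mm and grips with 20 to 120 N. Pads are 22 mm wide; open, the fingers measure 114 mm over their backs; the gripper's body (76 mm by 85 mm) begins 54 mm behind the grasp point. The pads swing forward as they close: fully open they stand 13 mm farther back than shut.
Start: joints at [1.123, 0.599, -0.003, 1.599, 0.002, 0.943, -0.08], TCP at [262.701, -675.731, 199.575] pointing down, gripper open.
Joint ranges: [-2.57, 2.57], [-0.35, 1.97], [-1.29, 1.29], [0.11, 2.56], [-1.05, 4.19], [0.11, 1.86], [-2.63, 2.63]. Speed limits (rad/s): [2.22, 2.22, 3.01, 3.01, 3.14, 3.14, 3.14].

### API

Orientations are given as a 3x3 rotation matrix whose columns are the frame's x, y, z axes.
In Python, from station import env gives the robot as it stands.
- The arm moves only by the tool move_arm, never from a script. Its argument "motion" is a list of rows, each a list of 3 entries, a list of its own where there are three numbers: the shift along the world's x, y, z as a fraction of full scale, then the turn, a rotation vector about the world's x, y, z as a fraction of full scale, then the finger opening in mm, from 0 to 85.4. A call has 1 to 20 rows; each row shifts and turns the commanded pose from where the row before left it; what a row does not reach is not made up. Full scale, the value 1, is 300 mm for a shift and 90 degrees for a turn. A row lasts 1/12 s, in which the tool goes at most 41.7 mm and 7.16 degrees, less where a joint would pass 70% of its speed; a pose out of reach is approached as far as the arm can. A call with a number of a shift or a turn outside -1 to 1 is refused whole. A call with a gripper value outside its range is refused whole. The fingers move at their own pace and stop on an object; "squeeze" is the grip in N (left out, the last holds). Time passes only in rows, so rows that do not move let the fingers close. It gives the time, the measured TCP pose, the force, the opening and the grip force at its end, in the units of the state.
- env.sense(): the state, without advancing time (a new reading comes with each control period).
- env.snapshot(name): name is "scene" or "top"; returns a dict with "pixels" (384x512x3 uint8, blue, green, red), "intrinsics" (3x3 intrinsics, pixels), "rvec" (rotation vector, rad) and "tvec" (3), from world to camera coordinates, as OpenCV has them. Camera axes: x right, y down, z forward; pixel columns grow to the right and rows downward; lengths in mm; the calibration is good to about 2 mm. A picture is of the moment at which its call begins. There is no depth.
- env.hand_in(): hands the job in; it is judged then, once.
The state is a dict: "time": time; "joint_pos": joint angles; "dq": joint speeds; "tau": joint torques, N m; "ee_pos": TCP position; "eef_rot": TCP orientation; "force": force on the tool from outside, world axes, zero at the start; "wrist_torque": the same for the moment, N m; "grip_width": finger opening in mm; "grasp_force": force on a finger pad.
Only numpy, scipy, OpenCV 4.12 (cv2) and the standard library are available. Lean on these libraries where they do the work, as an engineer would, in place of code of your own. Each camera call takes 0.05 s, during which the arm holds its last target. There are 200 camera calls.

## Working session

There is one attempt and no reset: what is moved stays moved. The work goes in short steps, Python scripts to look and compute and a tool call to move; the robot and the scene stay as the last step left them, time stands still between calls to the robot, and variables do not carry over. Pictures are saved under pics/ and viewed, at most 10 in all, crops included, and the job is handed in when it is done.

Besides the shell and the picture viewer there is one more tool, called in YAML: its name, and indented under it one key for each argument. move_arm: Moves the arm, as the interface text tells. Shift numbers are shares of 300 mm and turn numbers shares of 90 degrees, none past 1 either way. Its arguments: {"type":"object","properties":{"motion":{"type":"array"},"squeeze":{"type":"number"}},"required":["motion"]}

```bash
mkdir -p pics; ls
cat > h.py <<'E'
import numpy as np, cv2
from station import env
def cam(n):
    s=env.snapshot(n); K=np.array(s["intrinsics"],float); R=cv2.Rodrigues(np.array(s["rvec"],float))[0]; t=np.array(s["tvec"],float).ravel()
    return np.array(s["pixels"]),K,R,t
def proj(c,P): 
    p=(c[2]@np.atleast_2d(P).T).T+c[3]; p=(c[1]@p.T).T; return p[:,:2]/p[:,2:]
def ray(c,uv):
    d=c[2].T@np.linalg.inv(c[1])@np.array([uv[0],uv[1],1.]); return -c[2].T@c[3], d/np.linalg.norm(d)
def atz(c,uv,z):
    o,d=ray(c,uv); return o+d*(z-o[2])/d[2]
def tri(c1,u1,c2,u2):
    o1,d1=ray(c1,u1);o2,d2=ray(c2,u2)
    s=np.linalg.lstsq(np.c_[d1,-d2],o2-o1,rcond=None)[0]; a=o1+s[0]*d1;b=o2+s[1]*d2
    return (a+b)/2,np.linalg.norm(a-b)
E
python3 - <<'E'
from h import *
for n in("scene","top"):
    c=cam(n); cv2.imwrite(f"pics/{n}0.png",cv2.resize(c[0],(800,600),interpolation=cv2.INTER_CUBIC)); np.savez(f"{n}0.npz",*c)
    print(n,-c[2].T@c[3],c[1][0],c[2][2])
print(env.sense(),env.pinch_z)
E
```

```text
pics
scene [1222.75908518 -316.6410199   911.7253266 ] [474.02140402   0.         255.52659151] [-0.60920595  0.19364392 -0.76900594]
top [ 370.57742985  -87.82960379 1208.79652664] [495.7168748    0.         263.70204519] [ 0.20804554  0.00555734 -0.97810335]
{'time': 0.1, 'joint_pos': array([ 1.12329306,  0.60004502, -0.00257659,  1.60005715,  0.00180808,
        0.94290031, -0.07981894]), 'dq': array([-0.00182503, -0.0008353 , -0.00111247, -0.00309257,  0.00084319,
       -0.00045582, -0.00102825]), 'tau': array([ 3.44675580e-03, -7.77997684e+01,  1.56916291e+00, -2.58625960e+01,
        1.25722078e-02,  5.52639394e-03,  9.29161132e-06]), 'ee_pos': array([ 262.54531381, -675.28721012,  198.80034038]), 'eef_rot': array([[ 9.32010530e-01,  3.62430667e-01, -6.19192777e-04],
       [ 3.62431176e-01, -9.32009681e-01,  1.26401822e-03],
       [-1.18974696e-04, -1.40249306e-03, -9.99999009e-01]]), 'force': array([ 0.18849393, -0.52475937,  0.29684391]), 'wrist_torque': array([-0.0311122 , -0.05150557, -0.02595249]), 'grasp_force': 0.0, 'grip_width': 85.44734103464174} 18.700000000000003
```

View pics/scene0.png

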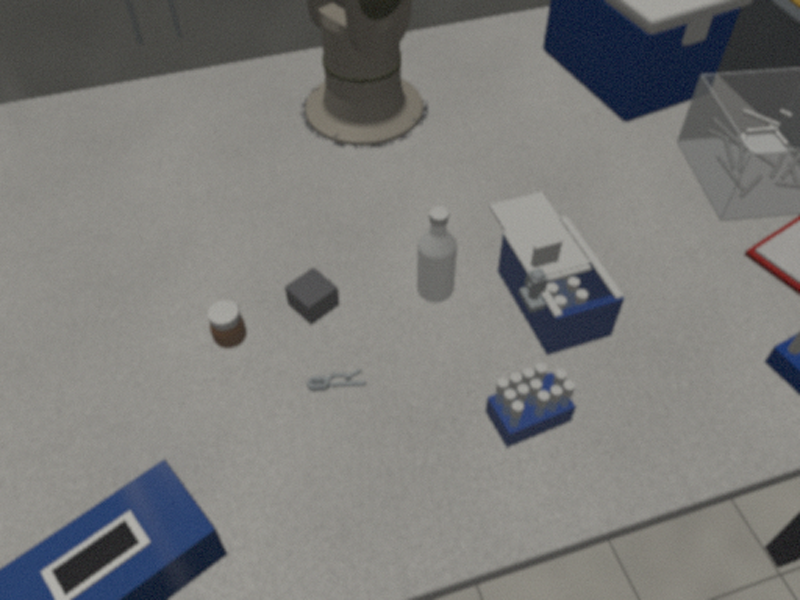

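View pics/top0.png

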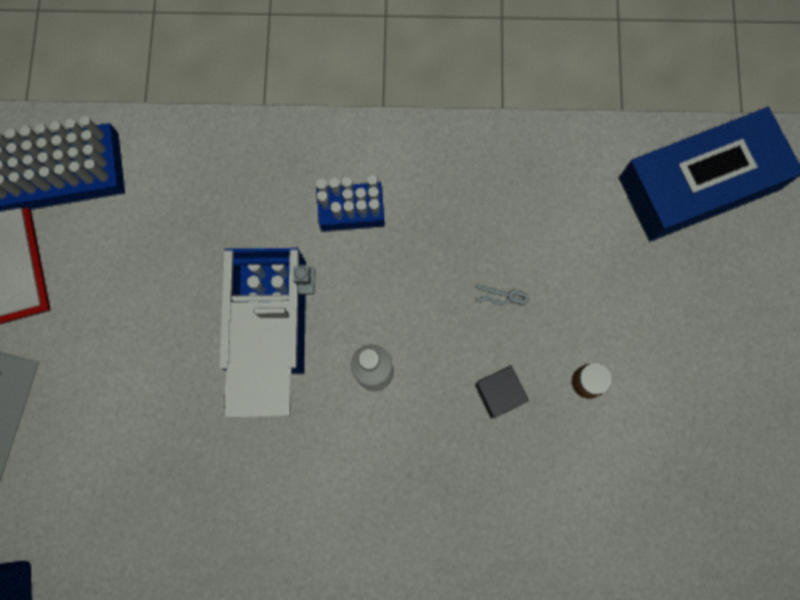

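The top view shows the box at (265,310) and the lid open toward the robot. The pin is at (303,275), the cotter at (500,297) with its leg pointing left, the bottle at (372,367) and the rack at (350,205). I'll zoom in with averaged frames.

```bash
cat >> h.py <<'E'
def avg(n,k=6):
    cs=[cam(n) for _ in range(k)]; return (np.mean([c[0] for c in cs],0).astype(np.uint8),)+cs[0][1:]
def crop(c,x0,y0,w,h,W,H):
    im=cv2.resize(c[0][y0:y0+h,x0:x0+w],(W,H),interpolation=cv2.INTER_CUBIC)
    s=W/w
    for u in range((x0//10+1)*10,x0+w,10):
        cv2.line(im,(int((u-x0+.5)*s),0),(int((u-x0+.5)*s),5 if u%20 else 10),(0,0,255),1)
        if u%20==0: cv2.putText(im,str(u),(int((u-x0+.5)*s)-8,20),0,.33,(0,0,255),1)
    for v in range((y0//10+1)*10,y0+h,10):
        cv2.line(im,(0,int((v-y0+.5)*s)),(5 if v%20 else 10,int((v-y0+.5)*s)),(0,0,255),1)
        if v%20==0: cv2.putText(im,str(v),(11,int((v-y0+.5)*s)+4),0,.33,(0,0,255),1)
    return im
E
python3 - <<'E'
from h import *
s=avg("scene");t=avg("top"); np.savez("s.npz",*s);np.savez("t.npz",*t)
a=np.vstack([crop(s,305,115,100,112,400,448),crop(s,190,230,50,19,400,152)])
b=np.vstack([crop(t,135,150,80,120,266,400),cv2.resize(crop(t,300,178,40,20,400,200),(266,133))])
b=np.vstack([crop(t,135,150,100,112,400,448),crop(t,298,180,50,19,400,152)])
cv2.imwrite("pics/z1.png",np.hstack([a,b]))
E
```

```text
(no output)
```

View pics/z1.png

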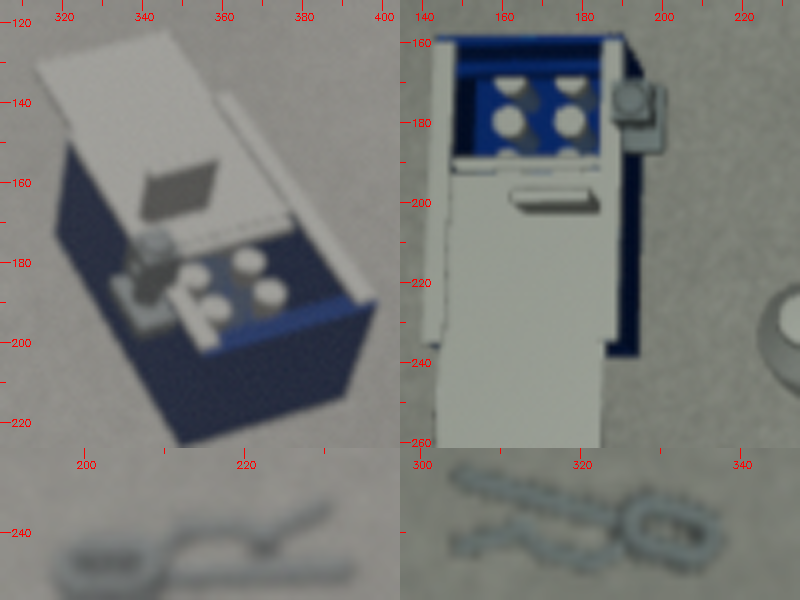

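Lid about half open; tab top centre at ~(172,198) in top and ~(350,156) in scene. Cotter leg tip is at ~(304,183) in top and ~(233.5,245) in scene. I'll fit the poses from keypoints in both views.

```bash
cat > fit.py <<'E'
from h import *
from scipy.optimize import least_squares
L=lambda f:(lambda z:tuple(z[k] for k in z.files))(np.load(f))
s,t=L("s.npz"),L("t.npz")
S=lambda X,Y:(305+X/4-.5,115+Y/4-.5); T=lambda X,Y:(135+X/4-.5,150+Y/4-.5)
Sc=lambda X,Y:(190+X/8-.5,230+(Y-448)/8-.5); Tc=lambda X,Y:(298+(X-400)/8-.5,180+(Y-448)/8-.5)
box=[(s,(90,55,92),S(376,303)),(s,(90,-55,0),S(180,445)),(s,(90,55,0),S(345,397)),(s,(-90,-55,0),S(57,236)),(s,(90,-55,92),S(208,352)),
(t,(90,55,92),T(36,37)),(t,(90,-55,92),T(222,36)),(t,(-90,55,92),T(24,346)),(t,(-90,-55,92),T(218,342)),(t,(-90,-55,0),T(239,356)),
(s,(40,-66,140),S(155,240)),(t,(40,-66,140),T(233,97)),(s,('lid',-22,131),S(182,167)),(t,('lid',-22,131),T(151,196))]
cot=[(s,(69,0,3.5),Sc(352,570)),(s,(0,0,10),Sc(111,570)),(s,(60,21.5,3.5),Sc(330,508)),(s,(43.5,11.5,3.5),Sc(262,548)),
(t,(69,0,3.5),Tc(450,474)),(t,(0,0,10),Tc(670,531)),(t,(60,21.5,3.5),Tc(452,547))]
def run(pts,x0):
    def r(p):
        c,q=np.cos(p[3]),np.sin(p[3]); o=[]
        for cm,P,uv in pts:
            P=np.array([52-p[4] if P[0]=='lid' else P[0],P[1],P[2]],float)
            o.append(proj(cm,np.array([c*P[0]-q*P[1]+p[0],q*P[0]+c*P[1]+p[1],P[2]+p[2]]))[0]-uv)
        return np.array(o).ravel()
    f=least_squares(r,x0,loss="soft_l1"); print(np.round(f.x,3)); print(np.round(r(f.x).reshape(-1,2),1).tolist()); return f.x
b=run(box,[600,150,0,0,55]); run(cot,[600,-300,0,1.5])
c,q=np.cos(b[3]),np.sin(b[3]); print("hole",[c*40+q*66+b[0],q*40-c*66+b[1]],"tab",[c*(52-b[4])+q*22+b[0],q*(52-b[4])-c*22+b[1]])
print("tab tri",tri(s,box[12][2],t,box[13][2]),"coil",tri(s,cot[1][2],t,cot[5][2]),"tip",tri(s,cot[0][2],t,cot[4][2]),"cap",tri(s,box[10][2],t,box[11][2]))
# bystanders
print("bottle cap z170",atz(t,(368*.64,358*.64),170),atz(s,(438*.64,214*.64),170),"rack z85 corners",[atz(t,(u*.64,v*.64),75)[:2].round() for u,v in((317,180),(383,180),(383,212),(318,212))])
print("tipbox",atz(t,(502*.64,390*.64),45),"jar",atz(t,(596*.64,379*.64),60))
E
python3 fit.py
```

```text
[ 5.82614e+02  1.42171e+02 -9.61000e-01  2.80000e-02  6.41740e+01]
[[1.3, -0.3], [0.3, 1.4], [0.3, 0.8], [-0.7, -0.1], [-0.5, 0.4], [0.3, 0.1], [0.9, -0.2], [0.1, -0.2], [0.3, 0.3], [0.6, 1.1], [1.1, -0.8], [-0.5, 0.6], [1.0, -0.8], [0.2, -0.1]]
[ 621.618 -248.977   -1.634    1.304]
[[1.0, 0.3], [0.6, -0.1], [-0.3, 0.3], [1.1, -0.7], [0.7, 0.2], [0.4, 0.1], [1.7, 0.2]]
hole [np.float64(624.4364947498688), np.float64(77.31100655755769)] tab [np.float64(571.0568737118742), np.float64(119.84076645363294)]
tab tri (array([570.76719557, 119.50368881, 127.43625918]), np.float64(2.8477323433647457)) coil (array([ 621.64769544, -249.20104382,    8.32525513]), np.float64(2.22964713933594)) tip (array([ 639.48987189, -182.56394826,    2.78000499]), np.float64(4.152888105571492)) cap (array([625.54815039,  75.37913556, 138.39948028]), np.float64(2.0368771948855633))
bottle cap z170 [500.18082985 -24.21583615 170.        ] [502.57018812 -28.4533403  170.        ] rack z85 corners [array([787.,  69.]), array([788., -33.]), array([737., -35.]), array([735.,  65.])]
tipbox [ 471.21846486 -218.39826904   45.        ] jar [ 488.57626594 -355.93185374   60.        ]
```

move_arm:
  motion:
    - [[0.04, 0.12, 0.005], [0, 0, 0.039], 85]
    - [[0.04, 0.12, 0.005], [0, 0, 0.039], 85]
    - [[0.04, 0.12, 0.005], [0, 0, 0.039], 85]
    - [[0.04, 0.12, 0.005], [0, 0, 0.039], 85]
    - [[0.04, 0.12, 0.005], [0, 0, 0.039], 85]
    - [[0.04, 0.12, 0.005], [0, 0, 0.039], 60]
    - [[0.04, 0.12, 0.005], [0, 0, 0.039], 60]
    - [[0.04, 0.12, 0.005], [0, 0, 0.039], 60]
    - [[0.04, 0.12, 0.005], [0, 0, 0.039], 60]
    - [[0.04, 0.12, 0.005], [0, 0, 0.039], 40]
    - [[0.04, 0.12, 0.005], [0, 0, 0.039], 40]
    - [[0.04, 0.12, 0.005], [0, 0, 0.039], 40]
    - [[0.04, 0.12, 0.005], [0, 0, 0.039], 40]
    - [[0.04, 0.12, 0.005], [0, 0, 0.039], 40]
    - [[0.04, 0.12, 0.005], [0, 0, 0.039], 40]
    - [[0.04, 0.12, 0.005], [0, 0, 0.039], 40]
    - [[0.04, 0.12, 0.005], [0, 0, 0.039], 40]
    - [[0.04, 0.12, 0.005], [0, 0, 0.039], 40]
    - [[0.04, 0.12, 0.005], [0, 0, 0.039], 40]
    - [[0.04, 0.12, 0.005], [0, 0, 0.039], 40]
  squeeze: 20

```text
time: 2.37
ee_pos: [503.1, 46.1, 230.0]
eef_rot: [[-0.028, 1.0, 0.001], [1.0, 0.028, -0.0], [-0.0, 0.001, -1.0]]
force: [0.4, -0.1, -0.1]
grip_width: 40.0
grasp_force: 0.0
```

move_arm:
  motion:
    - [[0.0756, 0.0816, 0], [0, 0, 0], 40]
    - [[0.0756, 0.0816, 0], [0, 0, 0], 40]
    - [[0.0756, 0.0816, 0], [0, 0, 0], 40]
    - [[0, 0, 0], [0, 0, 0], 40]
    - [[0, 0, -0.1], [0, 0, 0], 40]
    - [[0, 0, -0.1], [0, 0, 0], 40]
    - [[0, 0, -0.1], [0, 0, 0], 40]
    - [[0, 0, -0.06], [0, 0, 0], 40]
    - [[0, 0, -0.06], [0, 0, 0], 40]
    - [[0, 0, 0], [0, 0, 0], 40]

```text
time: 3.2
ee_pos: [568.8, 116.9, 100.5]
eef_rot: [[-0.025, 1.0, -0.005], [1.0, 0.025, -0.001], [-0.001, -0.005, -1.0]]
force: [-0.9, 0.7, 0.2]
grip_width: 40.0
grasp_force: 0.0
```

Run:
```python
from h import *
s=avg("scene",4);t=avg("top",4)
cv2.imwrite("pics/z2.png",np.hstack([crop(s,305,105,100,125,400,500),crop(t,135,140,100,125,400,500)]))
```

```text
(no output)
```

View pics/z2.png

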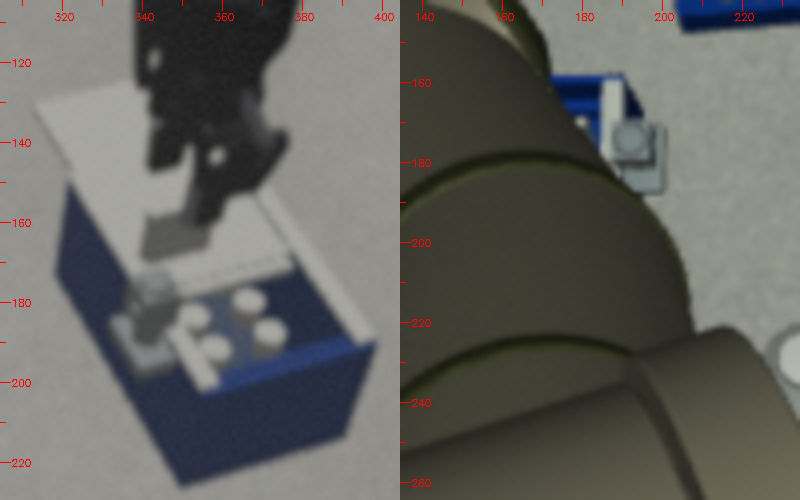

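Run:
```python
from h import *
L=lambda f:(lambda z:tuple(z[k] for k in z.files))(np.load(f))
s=L("s.npz"); e=env.sense(); p=e["ee_pos"]; print(p,e["force"])
for dx in(-20,20,33):
  for dy in(-11,11):
    q=proj(s,p+[dx,dy,6])[0]; print(dx,dy,((q+.5-[305,105])*4).round())
for y in (-44,0):
  for z in (87,131): print("tab",y,z,((proj(s,[571+4-.028*(y+22),119.6+y+22,z])[0]+.5-[305,105])*4).round())
```

```text
[571.27409628 117.70382172 104.64870243] [0.47958244 0.0771629  0.61274566]
-20 -11 [146. 209.]
-20 11 [180. 200.]
20 -11 [175. 257.]
20 11 [210. 248.]
33 -11 [185. 273.]
33 11 [220. 264.]
tab -44 87 [144. 269.]
tab -44 131 [154. 217.]
tab 0 87 [211. 250.]
tab 0 131 [223. 198.]
```

move_arm:
  motion:
    - [[0, 0.006, -0.02], [0, 0, 0], 40]
    - [[0, 0, 0], [0, 0, 0], 20]
    - [[0, 0, 0], [0, 0, 0], 4]
    - [[0, 0, 0], [0, 0, 0], 4]
    - [[0, 0, 0], [0, 0, 0], 4]
    - [[0, 0, 0], [0, 0, 0], 4]
    - [[0, 0, 0], [0, 0, 0], 4]
    - [[0, 0, 0], [0, 0, 0], 4]
  squeeze: 40

```text
time: 4.27
ee_pos: [570.7, 119.6, 97.5]
eef_rot: [[-0.025, 1.0, -0.0], [1.0, 0.025, 0.0], [0.0, -0.0, -1.0]]
force: [-0.1, 0.5, 0.3]
grip_width: 5.7
grasp_force: 39.0
```

Run:
```python
from h import *
s=avg("scene",4)
cv2.imwrite("pics/z3.png",crop(s,305,105,100,125,400,500))
e=env.sense();print(e["ee_pos"],e["force"],e["grip_width"])
```

```text
[570.70522983 119.57643485  97.56417437] [ 1.30696067  0.40016368 -0.41559725] 5.209697238781361
```

View pics/z3.png

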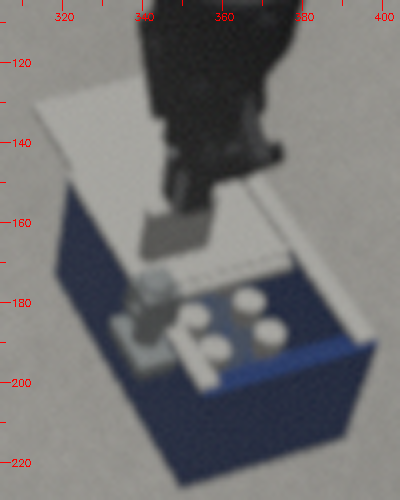

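Run:
```python
from h import *
s=avg("scene",6); x0,y0,k=325,120,12
im=cv2.resize(s[0][y0:y0+50,x0:x0+60],(720,600),interpolation=cv2.INTER_CUBIC)
im=cv2.convertScaleAbs(im,alpha=1.8)
p=env.sense()["ee_pos"]; q=[571,119.6,0]
def dot(P,col):
    u=(proj(s,P)[0]+.5-[x0,y0])*k; cv2.circle(im,tuple(int(v) for v in u),3,col,-1)
for z in(0,19,40): 
  for dx in (-4,4):
    for dy in(-11,11): dot(p+[dx,dy,z],{0:(0,0,255),19:(0,255,255),40:(255,0,255)}[z])
for y in(-22,22):
  for z in(87,131): dot([571+4-.028*y,119.6+y,z],(0,255,0))
cv2.imwrite("pics/z4.png",im)
```

```text
(no output)
```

View pics/z4.png

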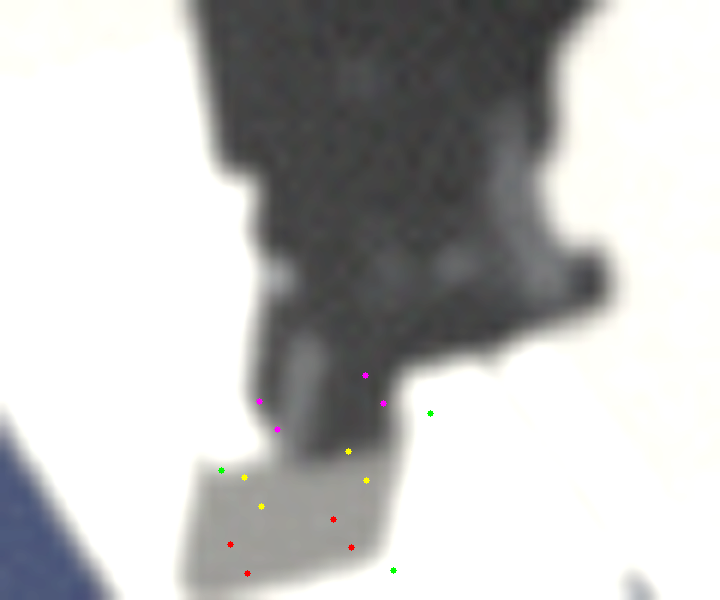

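The pads are grey like the tab and overlap its face, so the tab is gripped between them (39 N, stopped at 5.2 mm). I'll slide it towards +x.

move_arm:
  motion:
    - [[0.03, 0.0008, 0], [0, 0, 0], 4]
    - [[0.03, 0.0008, 0], [0, 0, 0], 4]
    - [[0.03, 0.0008, 0], [0, 0, 0], 4]
    - [[0.03, 0.0008, 0], [0, 0, 0], 4]
    - [[0.03, 0.0008, 0], [0, 0, 0], 4]
    - [[0.03, 0.0008, 0], [0, 0, 0], 4]
    - [[0, 0, 0], [0, 0, 0], 4]

```text
time: 5.35
ee_pos: [627.0, 121.2, 97.6]
eef_rot: [[-0.025, 1.0, 0.002], [1.0, 0.025, 0.001], [0.001, 0.002, -1.0]]
force: [1.3, 0.8, 0.1]
grip_width: 5.4
grasp_force: 39.6
```

move_arm:
  motion:
    - [[0.007, 0.0002, 0], [0, 0, 0], 4]
    - [[0.007, 0.0002, 0], [0, 0, 0], 4]
    - [[0.007, 0.0002, 0], [0, 0, 0], 4]
    - [[0.007, 0.0002, 0], [0, 0, 0], 4]
    - [[0, 0, 0], [0, 0, 0], 4]

```text
time: 5.77
ee_pos: [631.6, 121.3, 97.6]
eef_rot: [[-0.026, 1.0, -0.002], [1.0, 0.026, -0.001], [-0.001, -0.003, -1.0]]
force: [-7.0, 1.8, 4.2]
grip_width: 5.6
grasp_force: 40.1
```

move_arm:
  motion:
    - [[0.006, 0.0002, 0], [0, 0, 0], 4]
    - [[0.006, 0.0002, 0], [0, 0, 0], 4]
    - [[0, 0, 0], [0, 0, 0], 4]

```text
time: 6.02
ee_pos: [636.8, 121.5, 97.6]
eef_rot: [[-0.025, 1.0, 0.0], [1.0, 0.025, 0.0], [0.0, 0.0, -1.0]]
force: [-1.6, 2.3, 1.0]
grip_width: 5.5
grasp_force: 39.5
```

move_arm:
  motion:
    - [[0.006, 0.0002, 0], [0, 0, 0], 4]
    - [[0.006, 0.0002, 0], [0, 0, 0], 4]
    - [[0, 0, 0], [0, 0, 0], 4]

```text
time: 6.27
ee_pos: [637.1, 121.4, 97.4]
eef_rot: [[-0.026, 1.0, -0.006], [1.0, 0.026, -0.002], [-0.001, -0.006, -1.0]]
force: [-12.6, 1.7, 9.1]
grip_width: 5.3
grasp_force: 41.0
```

move_arm:
  motion:
    - [[0.004, 0, 0], [0, 0, 0], 4]
    - [[0.003, 0, 0], [0, 0, 0], 4]
    - [[0, 0, 0], [0, 0, 0], 4]

```text
time: 6.52
ee_pos: [637.1, 121.4, 97.3]
eef_rot: [[-0.026, 1.0, -0.009], [1.0, 0.026, -0.002], [-0.002, -0.009, -1.0]]
force: [-19.4, 2.0, 13.5]
grip_width: 5.4
grasp_force: 41.7
```

move_arm:
  motion:
    - [[-0.006, 0, 0], [0, 0, 0], 4]
    - [[-0.006, 0, 0], [0, 0, 0], 4]
    - [[0, 0, 0], [0, 0, 0], 4]
    - [[0, 0, 0], [0, 0, 0], 4]

```text
time: 6.85
ee_pos: [637.0, 121.4, 97.5]
eef_rot: [[-0.026, 1.0, -0.003], [1.0, 0.026, -0.001], [-0.001, -0.003, -1.0]]
force: [-8.4, 2.2, 4.7]
grip_width: 5.7
grasp_force: 40.3
```

The lid hit a hard stop at TCP x≈637.1 after riding over the ridge. I'll release it, lift and go to the cotter.

move_arm:
  motion:
    - [[0, 0, 0], [0, 0, 0], 40]
    - [[0, 0, 0], [0, 0, 0], 40]
    - [[0, 0, 0], [0, 0, 0], 40]
    - [[0, 0, 0.11], [0, 0, 0], 40]
    - [[0, 0, 0.11], [0, 0, 0], 40]
    - [[0, 0, 0.11], [0, 0, 0], 40]
    - [[0, 0, 0.11], [0, 0, 0], 40]
    - [[-0.0057, -0.1235, 0], [0, 0, -0.0186], 40]
    - [[-0.0057, -0.1235, 0], [0, 0, -0.0186], 40]
    - [[-0.0057, -0.1235, 0], [0, 0, -0.0186], 40]
    - [[-0.0057, -0.1235, 0], [0, 0, -0.0186], 40]
    - [[-0.0057, -0.1235, 0], [0, 0, -0.0186], 40]
    - [[-0.0057, -0.1235, 0], [0, 0, -0.0186], 40]
    - [[-0.0057, -0.1235, 0], [0, 0, -0.0186], 40]
    - [[-0.0057, -0.1235, 0], [0, 0, -0.0186], 40]
    - [[-0.0057, -0.1235, 0], [0, 0, -0.0186], 40]
    - [[-0.0057, -0.1235, 0], [0, 0, -0.0186], 40]
    - [[0, 0, 0], [0, 0, 0], 40]
    - [[0, 0, 0], [0, 0, 0], 40]

```text
time: 8.43
ee_pos: [621.1, -253.0, 229.2]
eef_rot: [[0.269, 0.963, -0.0], [0.963, -0.269, -0.001], [-0.001, 0.0, -1.0]]
force: [-0.1, 1.5, -0.2]
grip_width: 39.7
grasp_force: 0.0
```

Run:
```python
from h import *
s=avg("scene",4);t=avg("top",4); e=env.sense();print(e["ee_pos"],e["time"])
cv2.imwrite("pics/z5.png",np.hstack([np.vstack([crop(s,305,120,100,75,400,300),crop(s,180,195,100,75,400,300)]),np.vstack([crop(t,135,150,100,75,400,300),crop(t,270,150,100,75,400,300)])]))
```

```text
[ 622.04642012 -248.06788564  229.74290367] 8.8333
```

View pics/z5.png

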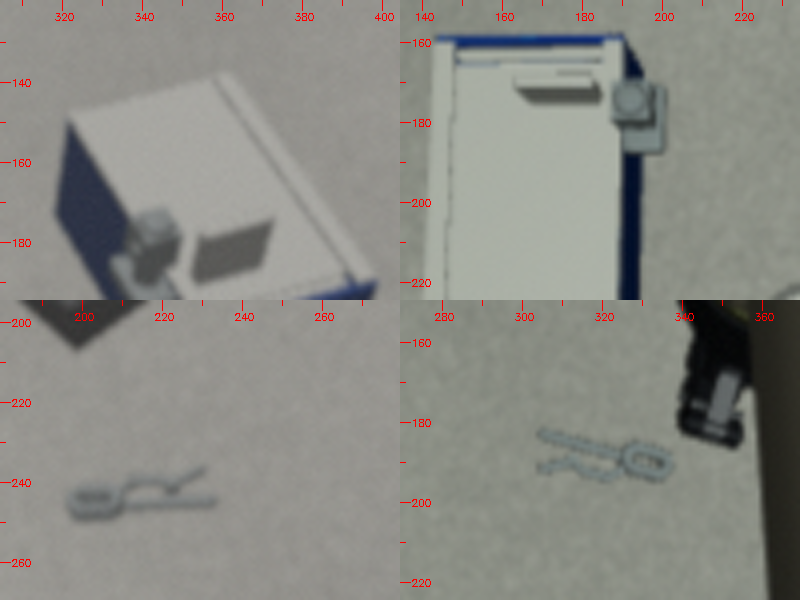

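The lid is flush and shut, with the tab beside the pin on its +x side. The cotter is undisturbed, so I'll descend onto it.

move_arm:
  motion:
    - [[0, 0, -0.11], [0, 0, 0], 40]
    - [[0, 0, -0.11], [0, 0, 0], 40]
    - [[0, 0, -0.11], [0, 0, 0], 40]
    - [[0, 0, -0.11], [0, 0, 0], 40]
    - [[0, 0, -0.11], [0, 0, 0], 40]
    - [[0, 0, -0.1], [0, 0, 0], 40]
    - [[0, 0, 0], [0, 0, 0], 40]
    - [[0, 0, 0], [0, 0, 0], 40]

```text
time: 9.5
ee_pos: [621.1, -248.2, 33.6]
eef_rot: [[0.263, 0.965, -0.003], [0.965, -0.263, 0.001], [0.0, -0.003, -1.0]]
force: [0.2, -0.3, -0.5]
grip_width: 39.9
grasp_force: 0.0
```

Run:
```python
from h import *
e=env.sense();print(e["ee_pos"],e["eef_rot"],e["force"])
```

```text
[ 621.09138113 -248.22843442   33.62119511] [[ 2.62855476e-01  9.64831134e-01 -2.80744819e-03]
 [ 9.64835187e-01 -2.62853609e-01  1.02103056e-03]
 [ 2.47174185e-04 -2.97710828e-03 -9.99995538e-01]] [ 0.24292757 -0.2862685  -0.49088709]
```

move_arm:
  motion:
    - [[0, 0, -0.04], [0, 0, 0], 40]
    - [[0, 0, -0.04], [0, 0, 0], 40]
    - [[0, 0, -0.022], [0, 0, 0], 40]
    - [[0, 0, 0], [0, 0, 0], 40]
    - [[0, 0, 0], [0, 0, 0], 30]
    - [[0, 0, 0], [0, 0, 0], 22]
    - [[0, 0, 0], [0, 0, 0], 14]
    - [[0, 0, 0], [0, 0, 0], 10]
    - [[0, 0, 0], [0, 0, 0], 10]
    - [[0, 0, 0], [0, 0, 0], 10]
    - [[0, 0, 0], [0, 0, 0], 10]
  squeeze: 70

```text
time: 10.42
ee_pos: [621.8, -249.1, 4.1]
eef_rot: [[0.264, 0.965, 0.0], [0.965, -0.264, -0.0], [-0.0, 0.0, -1.0]]
force: [-0.4, 0.4, 0.6]
grip_width: 9.9
grasp_force: 0.0
```

Run:
```python
from h import *
s=avg("scene",4);t=avg("top",4); x0,y0,k=180,205,8
def ov(c,x0,y0,w,h,k):
    im=cv2.convertScaleAbs(cv2.resize(c[0][y0:y0+h,x0:x0+w],(w*k,h*k),interpolation=cv2.INTER_CUBIC),alpha=1.6)
    e=env.sense();p=e["ee_pos"];R=e["eef_rot"]
    for z,col in((0,(0,0,255)),(19,(0,255,255))):
        for dy in(-5,5):
            for dx in(-11,11):
                u=(proj(c,p+R@np.array([dx,dy,-z]))[0]+.5-[x0,y0])*k; cv2.circle(im,tuple(int(v) for v in u),3,col,-1)
    return im
cv2.imwrite("pics/z6.png",np.hstack([ov(s,180,200,50,60,8),ov(t,300,160,50,60,8)]))
```

```text
(no output)
```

View pics/z6.png

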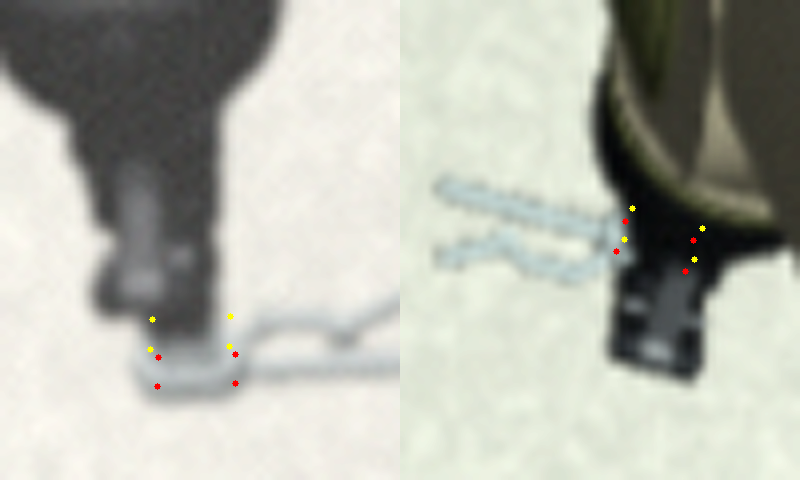

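The finger tips end above the coil: in the scene panel the finger bottom is at (190,335) and the coil ring around (195,370). The real tips sit about 20 mm above the reported TCP. I'll reopen and go lower, feeling for contact.

move_arm:
  motion:
    - [[0, 0, 0], [0, 0, 0], 32]
    - [[0, 0, 0], [0, 0, 0], 32]
    - [[0, 0, 0], [0, 0, 0], 32]
    - [[0, 0, -0.02], [0, 0, 0], 32]
    - [[0, 0, -0.02], [0, 0, 0], 32]
    - [[0, 0, 0], [0, 0, 0], 32]
    - [[0, 0, 0], [0, 0, 0], 32]

```text
time: 11.4
ee_pos: [621.3, -248.8, -8.8]
eef_rot: [[0.264, 0.965, -0.001], [0.965, -0.264, 0.0], [0.0, -0.001, -1.0]]
force: [-0.4, -0.0, -0.7]
grip_width: 32.3
grasp_force: 0.0
```

move_arm:
  motion:
    - [[0, 0, -0.01], [0, 0, 0], 32]
    - [[0, 0, -0.01], [0, 0, 0], 32]
    - [[0, 0, 0], [0, 0, 0], 32]
    - [[0, 0, 0], [0, 0, 0], 32]

```text
time: 11.73
ee_pos: [621.6, -249.0, -14.3]
eef_rot: [[0.264, 0.965, -0.0], [0.965, -0.264, 0.0], [-0.0, -0.0, -1.0]]
force: [0.4, -0.2, 0.5]
grip_width: 31.8
grasp_force: 0.0
```

move_arm:
  motion:
    - [[0, 0, -0.01], [0, 0, 0], 32]
    - [[0, 0, 0], [0, 0, 0], 32]
    - [[0, 0, 0], [0, 0, 0], 32]

```text
time: 11.98
ee_pos: [621.7, -249.1, -17.1]
eef_rot: [[0.264, 0.965, -0.0], [0.965, -0.264, -0.0], [-0.0, -0.0, -1.0]]
force: [0.1, -0.8, 0.1]
grip_width: 32.2
grasp_force: 0.0
```

move_arm:
  motion:
    - [[0, 0, 0], [0, 0, 0], 24]
    - [[0, 0, 0], [0, 0, 0], 18]
    - [[0, 0, 0], [0, 0, 0], 12]
    - [[0, 0, 0], [0, 0, 0], 10]
    - [[0, 0, 0], [0, 0, 0], 10]
    - [[0, 0, 0], [0, 0, 0], 10]
  squeeze: 70

```text
time: 12.48
ee_pos: [621.7, -249.1, -17.0]
eef_rot: [[0.264, 0.965, 0.0], [0.965, -0.264, -0.0], [-0.0, 0.0, -1.0]]
force: [-1.3, -0.2, 0.1]
grip_width: 10.3
grasp_force: 0.0
```

move_arm:
  motion:
    - [[0, 0, 0], [0, 0, 0], 32]
    - [[0, 0, 0], [0, 0, 0], 32]
    - [[0, 0, 0], [0, 0, 0], 32]
    - [[0, 0, -0.01], [0, 0, 0], 32]
    - [[0, 0, -0.01], [0, 0, 0], 32]
    - [[0, 0, 0], [0, 0, 0], 32]
    - [[0, 0, 0], [0, 0, 0], 32]

```text
time: 13.07
ee_pos: [621.5, -249.0, -23.4]
eef_rot: [[0.264, 0.965, -0.001], [0.965, -0.264, 0.0], [-0.0, -0.001, -1.0]]
force: [0.1, 0.7, 0.7]
grip_width: 31.9
grasp_force: 0.0
```

Run:
```python
from h import *
s=avg("scene",4)
def ov(c,x0,y0,w,h,k):
    im=cv2.convertScaleAbs(cv2.resize(c[0][y0:y0+h,x0:x0+w],(w*k,h*k),interpolation=cv2.INTER_CUBIC),alpha=1.6)
    e=env.sense();p=e["ee_pos"];R=e["eef_rot"];print(p,e["force"],e["grip_width"])
    for z,col in((0,(0,0,255)),(19,(0,255,255)),(30,(255,0,255))):
        for dy in(-16,16):
            for dx in(-11,11):
                u=(proj(c,p+R@np.array([dx,dy,-z]))[0]+.5-[x0,y0])*k; cv2.circle(im,tuple(int(v) for v in u),3,col,-1)
    return im
cv2.imwrite("pics/z7.png",ov(s,180,210,60,45,12))
```

```text
[ 621.80477846 -249.04656842  -22.98793522] [-0.19024818  0.29823833  0.15204162] 32.0472254657188
```

View pics/z7.png

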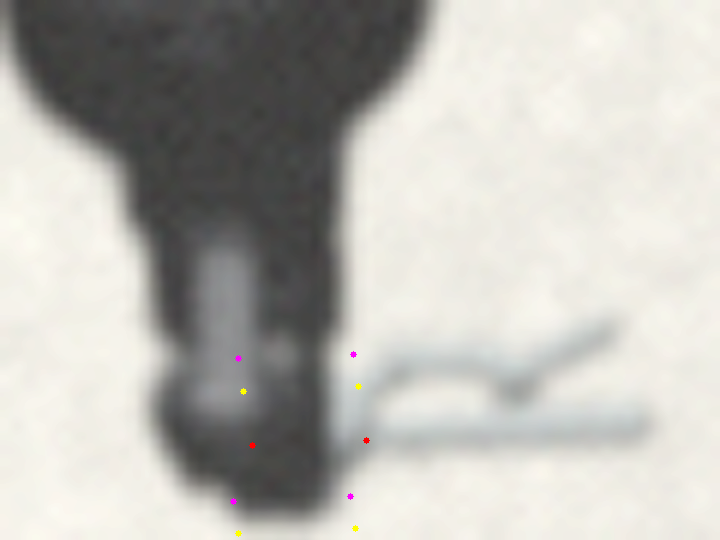

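move_arm:
  motion:
    - [[0, 0, 0], [0, 0, 0], 24]
    - [[0, 0, 0], [0, 0, 0], 18]
    - [[0, 0, 0], [0, 0, 0], 12]
    - [[0, 0, 0], [0, 0, 0], 10]
    - [[0, 0, 0], [0, 0, 0], 10]
    - [[0, 0, 0], [0, 0, 0], 10]
  squeeze: 70

```text
time: 13.77
ee_pos: [621.9, -249.1, -22.6]
eef_rot: [[0.264, 0.965, 0.0], [0.965, -0.264, -0.0], [-0.0, 0.001, -1.0]]
force: [-1.5, 0.5, 5.8]
grip_width: 17.1
grasp_force: 68.6
```

Gripped (17.1 mm reading, 69 N; the tab's 8 mm likewise read 5.5). Lifting, turning and carrying it to in front of the pin.

move_arm:
  motion:
    - [[0, 0, 0.04], [0, 0, 0], 10]
    - [[0, 0, 0.08], [0, 0, 0], 10]
    - [[0, 0, 0.1], [0, 0, 0], 10]
    - [[0, 0, 0.1], [0, 0, 0], 10]
    - [[0, 0, 0.0683], [0, 0, 0], 10]
    - [[0.0029, 0.0963, 0], [0, 0, 0.0234], 10]
    - [[0.0029, 0.0963, 0], [0, 0, 0.0234], 10]
    - [[0.0029, 0.0963, 0], [0, 0, 0.0234], 10]
    - [[0.0029, 0.0963, 0], [0, 0, 0.0234], 10]
    - [[0.0029, 0.0963, 0], [0, 0, 0.0234], 10]
    - [[0.0029, 0.0963, 0], [0, 0, 0.0234], 10]
    - [[0.0029, 0.0963, 0], [0, 0, 0.0234], 10]
    - [[0.0029, 0.0963, 0], [0, 0, 0.0234], 10]
    - [[0, 0, 0], [0, 0, 0], 10]
    - [[0, 0, 0], [0, 0, 0], 10]
    - [[0, 0, 0], [0, 0, 0], 10]

```text
time: 15.1
ee_pos: [628.5, -18.7, 93.7]
eef_rot: [[-0.027, 1.0, -0.0], [1.0, 0.027, -0.001], [-0.001, -0.0, -1.0]]
force: [0.7, -0.8, -1.3]
grip_width: 16.9
grasp_force: 68.7
```

Run:
```python
from h import *
s=avg("scene",6);t=avg("top",6);e=env.sense();p=e["ee_pos"];print(p,e["eef_rot"][:,1],e["eef_rot"][:,2],e["force"],e["grip_width"],e["grasp_force"])
np.savez("s2.npz",*s);np.savez("t2.npz",*t)
def mark(c,im,x0,y0,k):
    th=.026;Y=np.array([-np.sin(th),np.cos(th),0])
    for P,col in(([626.3,77.3,120]-11*Y,(0,0,255)),(p*[1,1,0]+[0,0,120]+69*Y,(0,255,0)),([626.3,77.3,140],(255,0,255))):
        u=(proj(c,P)[0]+.5-[x0,y0])*k; cv2.circle(im,tuple(int(v) for v in u),2,col,-1)
A=crop(s,270,155,80,64,400,320);mark(s,A,270,155,5)
B=crop(t,165,140,80,64,400,320);mark(t,B,165,140,5)
cv2.imwrite("pics/z8.png",cv2.convertScaleAbs(np.hstack([A,B]),alpha=1.5))
```

```text
[628.71844304 -18.05451791  93.44333862] [9.99635765e-01 2.69877072e-02 8.38008169e-06] [ 9.19395815e-06 -3.00332182e-05 -1.00000000e+00] [ 0.4842357  -0.33688617 -0.89066093] 17.449184382209914 68.69664788246155
```

View pics/z8.png

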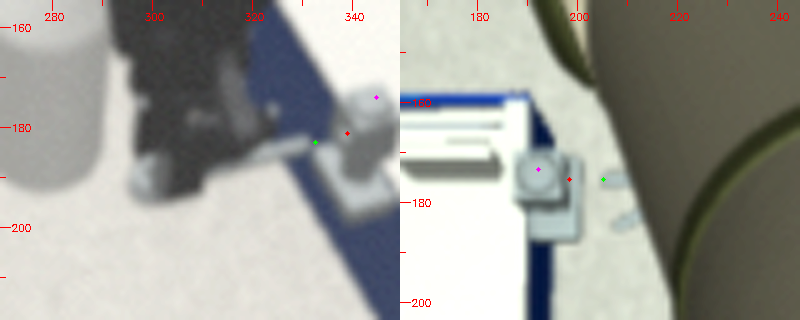

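Leg tip seen at ~(332,183) in scene and ~(206,175) in top, level and pointing at the pin, bow on −x. I'll check the sideways offset numerically.

Run:
```python
from h import *
L=lambda f:(lambda z:tuple(z[k] for k in z.files))(np.load(f))
t=L("t2.npz"); g=t[0].astype(int).sum(2)//3
print("cap/leg region rows166-190, cols186-212")
for v in range(166,190): print(v,g[v,186:212].tolist())
p=np.array([628.72,-18.05,93.44]);th=.027;Y=np.array([-np.sin(th),np.cos(th),0])
for d in(69,60,50): print("leg",d,proj(t,p*[1,1,0]+[0,0,120]+d*Y))
for z in(106,134,140): print("pin",z,proj(t,[626.3,77.3,z]),proj(t,[636.3,77.3,z]))
```

```text
cap/leg region rows166-190, cols186-212
166 [171, 173, 173, 167, 123, 57, 22, 22, 43, 104, 134, 139, 142, 141, 142, 144, 147, 146, 143, 144, 139, 99, 55, 42, 42, 44]
167 [172, 173, 173, 168, 122, 57, 24, 21, 26, 67, 127, 140, 140, 141, 143, 145, 147, 144, 141, 142, 142, 119, 69, 43, 41, 43]
168 [172, 172, 171, 167, 122, 60, 29, 26, 28, 49, 125, 141, 138, 140, 144, 146, 144, 141, 139, 144, 145, 133, 84, 48, 41, 43]
169 [172, 169, 165, 159, 120, 74, 57, 59, 62, 73, 126, 138, 139, 139, 142, 143, 143, 141, 141, 144, 145, 138, 102, 56, 41, 42]
170 [171, 162, 150, 142, 118, 97, 90, 92, 93, 106, 125, 123, 128, 130, 134, 141, 143, 143, 143, 145, 147, 143, 124, 71, 43, 42]
171 [169, 157, 136, 124, 119, 107, 108, 106, 99, 110, 122, 103, 103, 117, 125, 131, 143, 144, 143, 146, 150, 148, 139, 89, 50, 42]
172 [165, 154, 124, 113, 119, 120, 121, 122, 115, 104, 111, 95, 85, 116, 120, 116, 138, 144, 143, 146, 148, 147, 141, 107, 59, 41]
173 [158, 152, 111, 114, 122, 125, 127, 127, 125, 113, 103, 88, 73, 113, 119, 107, 136, 144, 143, 143, 138, 135, 132, 114, 66, 42]
174 [160, 152, 111, 116, 124, 127,
[... 1680 characters left out ...]
173, 173, 174, 167, 102, 93, 101, 107, 109, 110, 112, 113, 113, 111, 101, 120, 138, 144, 145, 144, 143, 144, 144, 143, 143, 144]
188 [173, 173, 173, 166, 92, 48, 50, 52, 53, 68, 94, 103, 105, 105, 111, 134, 142, 143, 141, 140, 141, 141, 142, 143, 142, 142]
189 [173, 173, 173, 166, 91, 34, 24, 23, 30, 73, 125, 141, 143, 141, 140, 142, 143, 145, 140, 139, 140, 141, 142, 145, 144, 144]
leg 69 [[205.17921448 175.44978265]]
leg 60 [[209.16590087 175.41181124]]
leg 50 [[213.5955478  175.36962083]]
pin 106 [[194.35537441 176.91001506]] [[194.55968471 172.65690903]]
pin 134 [[192.61310247 174.04341862]] [[192.82573824 169.69052089]]
pin 140 [[192.22846644 173.41056893]] [[192.44296142 169.0356768 ]]
```

The leg axis matches its prediction in the top view and the pin centre agrees within 0.5 mm. Starting the insertion.

move_arm:
  motion:
    - [[-0.0003, 0.015, 0.0015], [0, 0, 0], 10]
    - [[-0.0004, 0.015, 0], [0, 0, 0], 10]
    - [[-0.0004, 0.015, 0], [0, 0, 0], 10]
    - [[-0.0004, 0.015, 0], [0, 0, 0], 10]
    - [[-0.0004, 0.01, 0], [0, 0, 0], 10]
    - [[0, 0, 0], [0, 0, 0], 10]
    - [[0, 0, 0], [0, 0, 0], 10]
  squeeze: 90

```text
time: 16.28
ee_pos: [628.1, 3.4, 93.9]
eef_rot: [[-0.028, 1.0, -0.0], [1.0, 0.028, -0.0], [-0.0, -0.0, -1.0]]
force: [0.7, 0.3, -0.8]
grip_width: 16.3
grasp_force: 90.0
```

move_arm:
  motion:
    - [[-0.0003, 0.012, 0], [0, 0, 0], 10]
    - [[-0.0003, 0.012, 0], [0, 0, 0], 10]
    - [[-0.0003, 0.012, 0], [0, 0, 0], 10]
    - [[-0.0003, 0.012, 0], [0, 0, 0], 10]
    - [[0, 0, 0], [0, 0, 0], 10]
    - [[0, 0, 0], [0, 0, 0], 10]

```text
time: 16.78
ee_pos: [627.6, 17.8, 93.9]
eef_rot: [[-0.028, 1.0, -0.0], [1.0, 0.028, -0.0], [-0.0, -0.0, -1.0]]
force: [-0.1, 0.4, -0.6]
grip_width: 16.4
grasp_force: 90.0
```

move_arm:
  motion:
    - [[-0.0003, 0.01, 0], [0, 0, 0], 10]
    - [[-0.0003, 0.01, 0], [0, 0, 0], 10]
    - [[-0.0003, 0.01, 0], [0, 0, 0], 10]
    - [[-0.0003, 0.01, 0], [0, 0, 0], 10]
    - [[0, 0, 0], [0, 0, 0], 10]
    - [[0, 0, 0], [0, 0, 0], 10]

```text
time: 17.28
ee_pos: [626.4, 29.8, 93.6]
eef_rot: [[-0.028, 1.0, -0.002], [1.0, 0.028, -0.0], [-0.0, -0.002, -1.0]]
force: [-4.4, -0.3, -1.6]
grip_width: 16.2
grasp_force: 90.0
```

move_arm:
  motion:
    - [[-0.0002, 0.008, 0], [0, 0, 0], 10]
    - [[-0.0002, 0.008, 0], [0, 0, 0], 10]
    - [[-0.0002, 0.008, 0], [0, 0, 0], 10]
    - [[0, 0, 0], [0, 0, 0], 10]
    - [[0, 0, 0], [0, 0, 0], 10]

```text
time: 17.7
ee_pos: [626.4, 37.1, 93.7]
eef_rot: [[-0.028, 1.0, -0.001], [1.0, 0.028, 0.0], [0.0, -0.001, -1.0]]
force: [-4.2, -0.6, -0.6]
grip_width: 16.3
grasp_force: 90.0
```

move_arm:
  motion:
    - [[-0.0002, 0.008, 0], [0, 0, 0], 10]
    - [[-0.0002, 0.008, 0], [0, 0, 0], 10]
    - [[-0.0002, 0.008, 0], [0, 0, 0], 10]
    - [[0, 0, 0], [0, 0, 0], 10]
    - [[0, 0, 0], [0, 0, 0], 10]

```text
time: 18.12
ee_pos: [626.2, 44.6, 93.7]
eef_rot: [[-0.028, 1.0, -0.001], [1.0, 0.028, 0.0], [0.0, -0.001, -1.0]]
force: [-5.8, 0.3, -1.4]
grip_width: 16.3
grasp_force: 90.0
```

move_arm:
  motion:
    - [[-0.0001, 0.006, 0], [0, 0, 0], 10]
    - [[-0.0001, 0.006, 0], [0, 0, 0], 10]
    - [[0, 0, 0], [0, 0, 0], 10]
    - [[0, 0, 0], [0, 0, 0], 10]

```text
time: 18.45
ee_pos: [627.0, 47.9, 93.9]
eef_rot: [[-0.027, 1.0, -0.0], [1.0, 0.027, 0.0], [0.0, -0.0, -1.0]]
force: [-4.1, 1.0, -1.6]
grip_width: 16.2
grasp_force: 89.9
```

move_arm:
  motion:
    - [[0, 0.005, 0], [0, 0, 0], 10]
    - [[0, 0, 0], [0, 0, 0], 10]
    - [[0, 0, 0], [0, 0, 0], 10]

```text
time: 18.7
ee_pos: [626.9, 48.1, 93.9]
eef_rot: [[-0.026, 1.0, -0.0], [1.0, 0.026, -0.001], [-0.001, -0.0, -1.0]]
force: [-3.2, -4.3, -1.0]
grip_width: 16.0
grasp_force: 90.0
```

move_arm:
  motion:
    - [[0, 0.005, 0], [0, 0, 0], 10]
    - [[0, 0, 0], [0, 0, 0], 10]
    - [[0, 0, 0], [0, 0, 0], 10]

```text
time: 18.95
ee_pos: [626.7, 48.6, 93.7]
eef_rot: [[-0.026, 1.0, -0.001], [1.0, 0.026, -0.002], [-0.002, -0.001, -1.0]]
force: [-5.0, -6.1, -1.9]
grip_width: 16.2
grasp_force: 90.0
```

move_arm:
  motion:
    - [[0, 0.005, 0], [0, 0, 0], 10]
    - [[0, 0.005, 0], [0, 0, 0], 10]
    - [[0, 0, 0], [0, 0, 0], 10]
    - [[0, 0, 0], [0, 0, 0], 10]

```text
time: 19.28
ee_pos: [626.5, 48.9, 93.6]
eef_rot: [[-0.024, 1.0, -0.002], [1.0, 0.024, -0.005], [-0.005, -0.002, -1.0]]
force: [-4.0, -13.0, 0.1]
grip_width: 16.1
grasp_force: 90.2
```

move_arm:
  motion:
    - [[0, 0.005, 0], [0, 0, 0], 10]
    - [[0, 0.005, 0], [0, 0, 0], 10]
    - [[0, 0, 0], [0, 0, 0], 10]
    - [[0, 0, 0], [0, 0, 0], 10]

```text
time: 19.62
ee_pos: [626.5, 48.9, 93.6]
eef_rot: [[-0.022, 1.0, -0.002], [1.0, 0.022, -0.008], [-0.008, -0.003, -1.0]]
force: [-3.8, -19.7, 2.4]
grip_width: 16.1
grasp_force: 90.4
```

Hard stop at y≈48.9 (predicted 49.3) with ~20 N, after a forward jump at the snap. I'll relax, release and rise.

move_arm:
  motion:
    - [[0, -0.005, 0], [0, 0, 0], 10]
    - [[0, -0.006, 0], [0, 0, 0], 10]
    - [[0, 0, 0], [0, 0, 0], 10]
    - [[0, 0, 0], [0, 0, 0], 22]
    - [[0, 0, 0], [0, 0, 0], 30]
    - [[0, 0, 0], [0, 0, 0], 36]
    - [[0, 0, 0], [0, 0, 0], 36]
    - [[0, 0, 0], [0, 0, 0], 36]

```text
time: 20.28
ee_pos: [627.7, 54.0, 94.3]
eef_rot: [[-0.028, 1.0, 0.001], [1.0, 0.028, 0.001], [0.001, 0.001, -1.0]]
force: [0.0, -0.3, -0.5]
grip_width: 36.2
grasp_force: 0.0
```

move_arm:
  motion:
    - [[0, 0, 0.03], [0, 0, 0], 36]
    - [[0, 0, 0.06], [0, 0, 0], 36]
    - [[0, 0, 0.1], [0, 0, 0], 36]
    - [[0, 0, 0.1], [0, 0, 0], 36]
    - [[0, 0, 0.1], [0, 0, 0], 36]
    - [[0, -0.12, 0.02], [0, 0, 0], 36]
    - [[0, -0.12, 0], [0, 0, 0], 36]
    - [[0, -0.12, 0], [0, 0, 0], 36]
    - [[0, -0.12, 0], [0, 0, 0], 36]
    - [[0, -0.12, 0], [0, 0, 0], 36]
    - [[0, -0.12, 0], [0, 0, 0], 36]
    - [[0, -0.12, 0], [0, 0, 0], 36]
    - [[0, -0.12, 0], [0, 0, 0], 36]
    - [[0, 0, 0], [0, 0, 0], 36]
    - [[0, 0, 0], [0, 0, 0], 36]

```text
time: 21.53
ee_pos: [626.5, -237.7, 217.2]
eef_rot: [[-0.023, 1.0, 0.0], [1.0, 0.023, -0.001], [-0.001, 0.0, -1.0]]
force: [-0.1, 1.6, -0.7]
grip_width: 36.0
grasp_force: 0.0
```

Run:
```python
from h import *
s=avg("scene",6);t=avg("top",6);e=env.sense();print(e["time"],e["ee_pos"],e["force"])
np.savez("s3.npz",*s);np.savez("t3.npz",*t)
L=lambda f:(lambda z:tuple(z[k] for k in z.files))(np.load(f))
g=t[0].astype(int).sum(2)//3
for v in range(164,194): print(v,g[v,176:226].tolist())
Y=np.array([-.027,1,0]);X=np.array([1,.027,0]);H=np.array([626.1,77,120])
C=H-28*Y
for n,a,b in(("coil back",-17,0),("coilfront",17,0),("tip",69,0),("bow mid",28,15.5),("bend relaxed",43.5,11.5),("flare",60,21.5),("flare if riding .1",57.7,25.8)):
    print(n,proj(t,C+a*Y-b*X)[0].round(1),proj(s,C+a*Y-b*X)[0].round(1))
# bystander change: initial vs now
a,b=L("t.npz")[0].astype(int),t[0].astype(int); d=np.abs(a-b).sum(2)
for n,(x,y,w,h) in dict(bottle=(222,215,32,36),rack=(200,112,48,36),jar=(364,230,30,26),tip=(303,232,36,36)).items(): print(n,d[y:y+h,x:x+w].mean().round(1),d[y:y+h,x:x+w].max())
```

```text
22.1333 [ 627.05079061 -234.56014377  216.95560864] [ 0.4626801   0.19673346 -0.59309955]
164 [153, 153, 152, 153, 152, 149, 147, 145, 140, 152, 166, 170, 170, 166, 121, 57, 29, 57, 105, 132, 138, 140, 142, 139, 142, 145, 146, 146, 143, 143, 144, 143, 141, 142, 142, 141, 139, 142, 144, 139, 138, 140, 140, 140, 140, 143, 143, 142, 144, 146]
165 [144, 144, 145, 145, 144, 138, 136, 131, 127, 148, 165, 169, 170, 166, 120, 57, 23, 29, 66, 122, 136, 138, 141, 139, 140, 143, 146, 145, 142, 143, 142, 142, 141, 141, 141, 141, 142, 145, 145, 141, 139, 140, 141, 141, 141, 143, 144, 142, 143, 144]
166 [168, 168, 168, 168, 168, 167, 168, 168, 168, 168, 170, 170, 170, 165, 121, 57, 23, 21, 43, 104, 132, 138, 139, 139, 140, 143, 146, 143, 141, 142, 143, 141, 140, 139, 143, 142, 144, 145, 143, 141, 140, 141, 143, 141, 140, 141, 141, 138, 139, 141]
167 [155, 155, 155, 154, 155, 155, 156, 166, 170, 170, 170, 170, 170, 166, 121, 56, 23, 20, 26, 66, 125, 138, 139, 140, 141, 145, 146, 142, 139, 141, 143, 142, 140, 141, 143, 142, 141, 141, 140, 141, 140, 142, 144, 141, 139, 139, 138, 137, 137, 138]
168 [1
[... 6102 characters left out ...]
, 139, 142, 144, 142, 138, 138, 138, 141, 143, 142, 143, 143, 142, 140, 140, 145, 147, 144, 139, 137, 138, 140, 140, 141, 139, 138]
193 [171, 171, 171, 171, 172, 171, 171, 171, 171, 172, 171, 171, 172, 164, 89, 33, 20, 20, 27, 72, 124, 141, 145, 142, 141, 142, 141, 139, 136, 138, 139, 139, 139, 142, 144, 144, 140, 138, 140, 143, 143, 140, 139, 140, 140, 139, 140, 141, 140, 139]
coil back [213.6 175.4] [324.8 185.2]
coilfront [198.5 175.5] [338.8 181.3]
tip [175.5 175.8] [360.  175.3]
bow mid [193.5 182.3] [340.2 175. ]
bend relaxed [186.6 180.6] [347.3 174.6]
flare [179.2 185. ] [351.9 169.6]
flare if riding .1 [180.2 186.9] [350.1 168.5]
bottle 54.4 70
rack 41.8 68
jar 229.2 355
tip 42.5 61
```

The top view shows the coil against the pin's outer face. The bend is inside the inner face at about (187,181.5) and the flare tip at about (179,186), which fits the bow being relaxed. The lid is still shut, and the bottle, rack and tip box are unmoved; the arm hides the jar in this view, but no move went near it. Handing in.

```bash
python3 -c "
from station import env
print(env.hand_in())"
```

```text
the job is handed in; nothing more can be done
None
```

I shut the lid past its ridge, pushed the cotter through the pin until its bow snapped over, and handed the job in at about 22 s with the arm clear; the final pixel check showed the bow relaxed and the bottle, rack and tip box unmoved, but the arm hid the jar from that check.

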